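# Seat a saw-handle blank in the blown-clean V-block and hold it down

## Robot

A 6-joint arm with a two-finger parallel gripper is mounted at the origin on the work surface. World frame = base frame: x ahead of the robot, y to its left, z up, the work surface at z = 0. Lengths are in m, angles in rad, forces in N, time in s.
With the tool pointing down it reaches from about 0.25 to 0.775 m from the base axis. Payload 4 kg.
Tool frame: the origin (TCP) lies at the very end of the fingers, on their centre line; the grasp point (between the pads) lies 19 mm behind it; z points along the fingers, y is the line along which they close (so a half turn about z gives the same grasp; the last joint's range is limited). The gripper opens to 94 mm and grips with 3 to 60 N. Pads are 16 mm wide; open, the fingers measure 119 mm over their backs; the gripper's body (75 mm by 177 mm) begins 78 mm behind the grasp point.
Start: joints at [-1.25, 0.087, 1.371, -0, 1.684, -0.103], TCP at [0.226, -0.501, 0.206] pointing down, gripper open.
Joint ranges: [-3.1, 3.1], [-0.76, 2.03], [0.27, 2.55], [-1.08, 4.22], [0.17, 2.65], [-2.57, 2.57]. Speed limits (rad/s): [2.79, 2.79, 3.14, 3.14, 3.14, 3.14].

## Interface

Orientations are given as a 3x3 rotation matrix whose columns are the frame's x, y, z axes.
In Python, from bench import env, eyes, job gives the robot as it stands.
- The arm moves only by the tool servo_tool, never from a script. Its argument "rows" is text: rows parted by semicolons, each of 4 numbers parted by spaces: the shift along the tool's x, y, z as a fraction of full scale, then the turn about the tool's z as a fraction of full scale. A call has 1 to 12 rows; each row shifts and turns the commanded pose from where the row before left it, along the tool's axes as they then stand; what a row does not reach is not made up. Full scale, the value 1, is 50 mm for a shift and 0.1 rad for a turn. A row lasts 1/10 s, in which the tool goes at most 50 mm and 8.59 degrees, less where a joint would pass 70% of its speed; a pose out of reach is approached as far as the arm can. A call with a number of a shift or a turn outside -1 to 1 is refused whole. A call with a gripper value outside its range is refused whole. "claw" is the opening, from 0 (shut) to 1 (fully open), set as the call begins (left out, the last holds). The fingers move at their own pace and stop on an object; "squeeze" is the grip in N (left out, the last holds). Time passes only in rows, so rows that do not move let the fingers close. It gives the time, the measured TCP pose, the force, the opening and the grip force at its end, in the units of the state.
- env.sense(): the state, without advancing time (a new reading comes with each control period).
- eyes.get_image(name): name is "scene" or "top" or "wrist"; returns a dict with "frame" (400x640x3 uint8, red, green, blue), "z_map" (400x640 float32, m along the optical axis (not along the pixel's ray), 0 where there is no reading), "vfov" (degrees; the focal length in pixels is half the picture's height over the tangent of half this angle, whatever the lens; pixels are square), "cx", "cy" (the principal point, pixels), "dist" ([k1, k2, p1, p2, k3] as OpenCV has them; the pictures are not rectified), "world_from_camera" (4x4, takes a point from camera to world coordinates). Camera axes: x right, y up, looking along -z (the intrinsics and any distortion apply to the point x, -y, -z); pixel columns grow to the right and rows downward; lengths in m; the calibration is good to about 2 mm. A picture is of the moment at which its call begins.
- job.close_job(): hands the job in; it is judged then, once.
The state is a dict: "t": time; "q": joint angles; "dq": joint speeds; "joint_efforts": joint torques, N m; "tcp_pos": TCP position; "tool_rot": TCP orientation; "wrist_force": force on the tool from outside, world axes, zero at the start; "moment": the same for the moment, N m; "opening": opening from 0.0 (shut) to 1.0 (fully open); "grip_force": force on a finger pad.
Only numpy, scipy, OpenCV 4.12 (cv2) and the standard library are available. Lean on these libraries where they do the work, as an engineer would, in place of code of your own. Each camera call takes 0.05 s, during which the arm holds its last target. There are 200 camera calls.

## Task

Open the air valve half-way, so that its red lever stands over the green mark, and let go of it: the nozzle then keeps the V-block free of dust. After that take the round wooden handle blank from its plywood cradle, lay it along the V-block so that it is centred lengthwise and rests on both halves, and finish while still pressing it down firmly (about 15 N) into the vee against both slopes, without letting go. Leave the valve as set, and do not disturb the jar, hammer, steel block and parts box.

Things in the scene. Friction and masses are not known exactly. Their poses are not given: they have to be found in the camera images.
- valve_stem (a point): Point on the upright turning axis of the air valve, at lever mid-height, 68 mm above the bench. The valve is fixed to the bench: brass body on a 70 x 90 mm foot, pipe along its own y, copper nozzle pointing to +y (108 mm from the axis), inlet pipe 93 mm to -y; under the lever a white disc of radius 45 mm, top at 55 mm, carries the green half-open mark and two black end marks.
- lever_grip (a point): Middle of the free part of the red valve lever, 78 mm out from the turning axis, 68 mm above the bench. The lever is a level bar 12 mm wide and 16 mm tall that reaches 100 mm from the axis; beneath it at this point nothing stands but the bench. x and y axes turn with the lever; its free end points to its own -x.
- lever (a joint): Angle of the valve lever in rad: 0 shut (lever square to the pipe, pointing roughly to the robot), pi/2 fully open (lever along the inlet pipe); grows counter-clockwise seen from above. Half open (green mark) is 0.785. Friction of about 0.2 N m holds it where it is left.
- blank: Round beech handle blank, diameter 36 mm, length 150 mm, about 0.11 kg, with a flush brass ferrule at its +x end. Origin at its centre; its x axis runs along its length. It starts lying in the cradle.
- cradle: Fixed plywood cradle, 140 x 75 mm base 10 mm thick with two low notched supports 55 mm either side of its middle (each 16 mm wide, 40 mm high). Origin under its centre, x along the blank, whose axis lies 52 mm above the bench. Between the supports a gap of 94 mm is free for fingers.
- vblock: Fixed steel V-block, 160 x 90 mm base 12 mm thick carrying two vee halves, each 46 mm long and 68 mm wide, 48 mm high, with a 58 mm gap between them free for fingers. Origin under its centre, x along the vee, z up.
- vee_seat (a point): Where the centre of the seated blank belongs: middle of the V-block, on the axis of a 36 mm cylinder resting on both slopes, 55.5 mm above the bench. x axis along the vee.
- vee_left: The +y slopes (45 degrees) of both halves of the V-block, fixed to it; same origin and axes as the V-block.
- vee_right: The -y slopes (45 degrees) of both halves of the V-block, fixed to it; same origin and axes as the V-block.
- jar: Bystander: glass jar with steel lid, 64 mm across, 85 mm high. Origin under its centre.
- hammer: Bystander: hammer 240 mm long lying on the bench.
- anvil: Bystander: dark steel block 90 x 90 x 55 mm. Origin under its centre.
- partsbox: Bystander: clear box with white lid, 106 x 136 x 63 mm. Origin under its centre.
There are look-alikes about, which are no part of the job. Of the things shaped like the blank, the beech one is meant. What is shaped like the part that bears valve_stem but pink is not meant.

How it is judged:
By the outcome, as a careful person would: the job done as asked, in the order asked, and still so for the second after the job is handed in, while the arm keeps its last pose, push and grip.
It also fails if it takes over 61 s, if anything falls off the work surface, if the arm or the gripper's body presses on something with over 40 N, if the wrist force passes 120 N, or if a joint passes its speed limit or range.

## Working session

There is one attempt and no reset: what is moved stays moved. The work goes in short steps, Python scripts to look and compute and a tool call to move; the robot and the scene stay as the last step left them, time stands still between calls to the robot, and variables do not carry over. Pictures are saved under pics/ and viewed, at most 10 in all, crops included, and the job is handed in when it is done.

Besides the shell and the picture viewer there is one more tool, called after "Request:" as name(argument=value, ...), one argument or row to a line, values as JSON. servo_tool: Moves the arm, as the interface text tells. Shift numbers are shares of 50 mm and turn numbers shares of 0.1 rad, none past 1 either way. Its arguments: {"type":"object","properties":{"rows":{"type":"string"},"claw":{"type":"number"},"squeeze":{"type":"number"}},"required":["rows"]}

```bash
mkdir -p pics; cat > h.py <<'E'
import numpy as np, cv2
from bench import env, eyes, job
def get(n):
    d=eyes.get_image(n); return d
def K(d):
    f=200/np.tan(np.radians(d["vfov"])/2)
    return np.array([[f,0,d["cx"]],[0,f,d["cy"]],[0,0,1.]])
def rays(d,uv):
    uv=np.asarray(uv,float).reshape(-1,1,2)
    n=cv2.undistortPoints(uv,K(d),np.array(d["dist"],float)).reshape(-1,2)
    return np.c_[n[:,0],-n[:,1],-np.ones(len(n))]
def plane(d,uv,z):
    T=np.array(d["world_from_camera"]); r=rays(d,uv)@T[:3,:3].T; o=T[:3,3]
    return o+r*((z-o[2])/r[:,2])[:,None]
def cloud(d,mask=None):
    zm=d["z_map"]; m=zm>0
    if mask is not None: m&=mask
    v,u=np.nonzero(m); T=np.array(d["world_from_camera"])
    return (rays(d,np.c_[u,v])*zm[v,u][:,None])@T[:3,:3].T+T[:3,3], np.c_[u,v]
def save(d,n): cv2.imwrite("pics/"+n,d["frame"][:,:,::-1])
E
python3 - <<'E'
from h import *
for n in ("top","scene"):
    d=get(n); save(d,n+"0.png"); np.savez(n+"0.npz",**d); print(n,np.round(d["world_from_camera"],3).tolist(),d["vfov"],d["dist"])
s=env.sense(); print(s["t"],s["tcp_pos"],np.round(s["tool_rot"],3).tolist())
E
```

```text
top [[-0.007, 0.995, -0.097, 0.438], [-1.0, -0.008, -0.006, 0.057], [-0.007, 0.097, 0.995, 1.048], [0.0, 0.0, 0.0, 1.0]] 56.09063822998732 [-0.08538774  0.          0.          0.          0.        ]
scene [[-0.35, -0.617, 0.705, 1.413], [0.937, -0.23, 0.264, 0.403], [-0.001, 0.753, 0.658, 0.898], [0.0, 0.0, 0.0, 1.0]] 43.77803158534651 [-0.09196156  0.          0.          0.          0.        ]
0.1 [ 0.22602342 -0.5008826   0.20446125] [[0.912, 0.411, -0.001], [0.411, -0.912, 0.002], [0.0, -0.002, -1.0]]
```

View pics/top0.png

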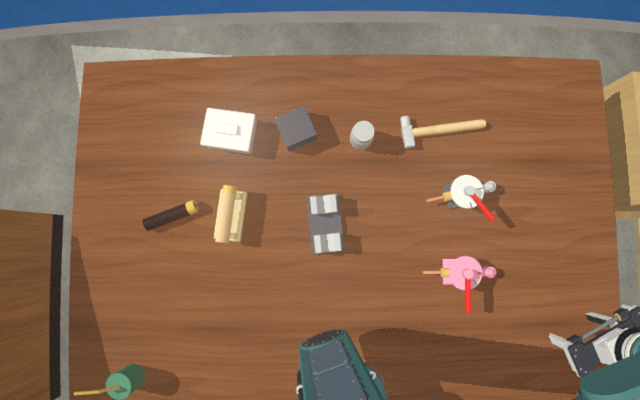

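View pics/scene0.png

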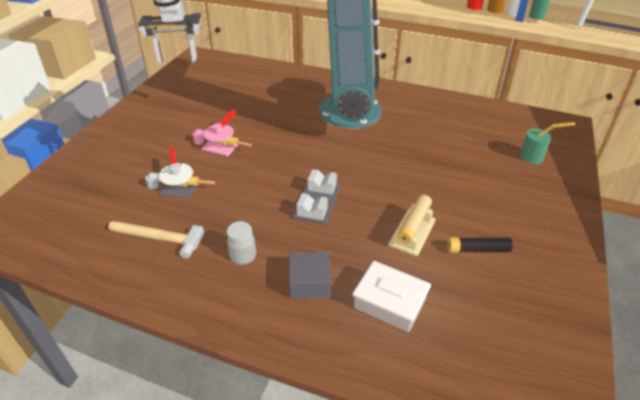

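The top view shows the white-disc valve at (467,192) with its lever end at (493,220), and the pink decoy at (466,273). The beech blank is in its cradle at (228,214), the V-block is at (325,224), and the black look-alike is at (170,215).

```bash
python3 - <<'E'
from h import *
d=dict(np.load("top0.npz"))
hsv=cv2.cvtColor(d["frame"],cv2.COLOR_RGB2HSV)
def box(u0,v0,u1,v1):
    m=np.zeros((400,640),bool); m[v0:v1,u0:u1]=1; return m
H,S,V=[hsv[:,:,i].astype(int) for i in range(3)]
def pca(P):
    c=P[:,:2].mean(0); w,v=np.linalg.eigh(np.cov((P[:,:2]-c).T)); a=v[:,1]; s=(P[:,:2]-c)@a
    mid=c+a*(s.max()+s.min())/2; return np.round(mid,4),np.degrees(np.arctan2(a[1],a[0])).round(1),np.ptp(s).round(3),len(P)
# valve
m=box(415,165,510,235)
white=m&(S<40)&(V>190); v,u=np.nonzero(white)
n,l,st,c=cv2.connectedComponentsWithStats(white.astype(np.uint8)); i=1+st[1:,4].argmax()
cn=max(cv2.findContours((l==i).astype(np.uint8),cv2.RETR_EXTERNAL,cv2.CHAIN_APPROX_NONE)[0],key=len)
e=cv2.fitEllipse(cv2.convexHull(cn)); print("disc",e,plane(d,[e[0]],.055))
red=m&((H<6)|(H>174))&(S>180)&(V>120); v,u=np.nonzero(red); P=plane(d,np.c_[u,v],.076); print("lever",pca(P))
gr=m&(H>40)&(H<85)&(S>90); v,u=np.nonzero(gr); print("green",len(u), plane(d,np.c_[u,v],.055).mean(0) if len(u) else 0)
cop=m&(H<20)&(H>5)&(S>110)&(V>110)&~red; v,u=np.nonzero(cop);print("nozzle/brass px",u.min() if len(u) else 0,len(u), [ (u0,v[u==u0].mean()) for u0 in np.unique(u)[::4]])
# blank
for nm,b in (("blankcradle",(205,175,255,255)),("vblock",(300,185,350,262))):
    P,uv=cloud(d,box(*b)); 
    for lo,hi in ((.064,.08),(.04,.056),(.03,.043),(.006,.02)):
        s=(P[:,2]>lo)&(P[:,2]<hi)
        if s.sum()>20: print(nm,lo,hi,pca(P[s]), cv2.minAreaRect(P[s][:,:2].astype(np.float32)*1000))
E
```

```text
disc ((466.77825927734375, 191.01226806640625), (32.34922409057617, 33.39168930053711), 141.92311096191406) [[ 0.55692481 -0.3251199   0.055     ]]
lever (array([ 0.5104, -0.3585]), np.float64(-142.0), np.float64(0.084), 161)
green 0 0
nozzle/brass px 415 5136 [(np.int64(415), np.float64(199.5)), (np.int64(419), np.float64(199.5)), (np.int64(423), np.float64(199.5)), (np.int64(427), np.float64(199.5)), (np.int64(431), np.float64(199.5)), (np.int64(435), np.float64(199.5)), (np.int64(439), np.float64(199.5)), (np.int64(443), np.float64(200.8548387096774)), (np.int64(447), np.float64(201.66666666666666)), (np.int64(451), np.float64(202.25)), (np.int64(455), np.float64(204.75)), (np.int64(459), np.float64(206.25641025641025)), (np.int64(463), np.float64(208.0)), (np.int64(467), np.float64(208.0)), (np.int64(471), np.float64(207.0810810810811)), (np.int64(475), np.float64(205.5)), (np.int64(479), np.float64(203.28571428571428)), (np.int64(483), np.float64(200.88888888888889)), (np.int64(487), np.float64(200.19148936170214)), (np.int64(491), np.float64(200.56)), (np.int64(495), np.float64
[... 806 characters left out ...]
), np.float64(0.18), 537) ((482.77215576171875, 321.82183837890625), (195.21165466308594, 108.93838500976562), 6.444418907165527)
vblock 0.04 0.056 (array([0.4741, 0.0574]), np.float64(-174.3), np.float64(0.149), 644) ((474.10809326171875, 57.69153594970703), (149.45193481445312, 67.9009017944336), 5.606204509735107)
vblock 0.03 0.043 (array([0.4739, 0.0573]), np.float64(-174.5), np.float64(0.15), 307) ((474.07464599609375, 54.580684661865234), (149.80860900878906, 35.092472076416016), 6.903163433074951)
vblock 0.006 0.02 (array([0.4824, 0.0583]), np.float64(-175.9), np.float64(0.178), 999) ((483.16131591796875, 43.420509338378906), (175.6385040283203, 120.19049835205078), 5.535223007202148)
```

Request:
servo_tool(
  rows="0.5 -0.03 -0.2 0;1 -0.07 -0.2 0;1 -0.07 -0.2 0;1 -0.07 -0.2 0;1 -0.07 -0.2 0;0.7 -0.07 0 -0.8;0 0 0 -0.8;0 0 0 -0.8;0 0 0 0",
  claw=0.5,
)

```text
t: 1.0
tcp_pos: [0.4518, -0.3786, 0.2538]
tool_rot: [[0.787, 0.617, -0.001], [0.617, -0.787, 0.001], [-0.0, -0.001, -1.0]]
wrist_force: [0.6, 0.3, 0.7]
opening: 0.501
grip_force: 0.0
```

```bash
python3 - <<'E'
from h import *
d=get("wrist"); save(d,"w1.png"); np.savez("w1.npz",**d)
s=env.sense(); print(s["t"],s["tcp_pos"],np.round(s["tool_rot"],3).tolist())
E
```

```text
1.05 [ 0.45153707 -0.37889901  0.25397298] [[0.788, 0.615, -0.001], [0.615, -0.788, 0.001], [-0.0, -0.001, -1.0]]
```

View pics/w1.png

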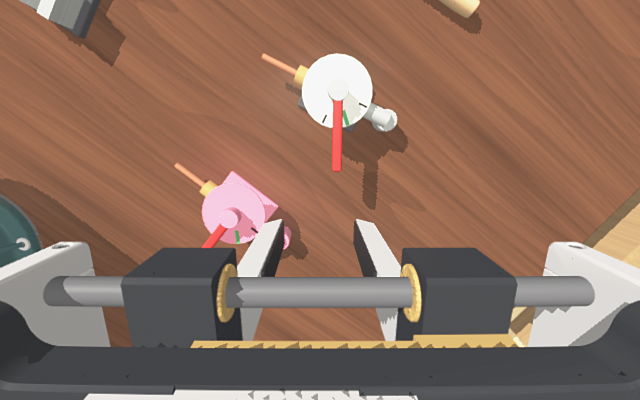

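The wrist view shows the valve disc centred at (337,91), the lever running down to (337,170), and the green mark at (347,118). The black marks are at (323,120) and (362,105).

```bash
python3 - <<'E'
from h import *
d=dict(np.load("w1.npz")); hsv=cv2.cvtColor(d["frame"],cv2.COLOR_RGB2HSV)
H,S,V=[hsv[:,:,i].astype(int) for i in range(3)]
b=np.zeros((400,640),bool); b[45:180,255:400]=1
red=b&((H<6)|(H>174))&(S>170)&(V>120)
gr=b&(H>40)&(H<90)&(S>80)
wh=b&(S<40)&(V>190); n,l,st,c=cv2.connectedComponentsWithStats(wh.astype(np.uint8)); i=1+st[1:,4].argmax()
e=cv2.fitEllipse(cv2.convexHull(max(cv2.findContours((l==i).astype(np.uint8),0,1)[0],key=len)))
C=plane(d,[e[0]],.055)[0]; print("disc",e,C)
ang=lambda v:np.degrees(np.arctan2(v[1],v[0]))%360
v,u=np.nonzero(red); P=plane(d,np.c_[u,v],.076)[:,:2]; L=cv2.fitLine(P.astype(np.float32),1,0,.01,.01).ravel()
print("lever line",L, ang(-L[:2]) , "len", np.ptp(P@L[:2]),"offset of C",np.cross(L[:2],C[:2]-L[2:]), "far",np.linalg.norm(P-C[:2],axis=1).max())
v,u=np.nonzero(gr); G=plane(d,np.c_[u,v],.055).mean(0); print("green",len(u),G,ang((G-C)[:2]),np.linalg.norm((G-C)[:2]))
for p in ((323,120),(362,105)): g=plane(d,[p],.055)[0]; print("black",ang((g-C)[:2]))
g=plane(d,[(264,56)],.03)[0]; print("nozzle",ang((g-C)[:2]),np.linalg.norm((g-C)[:2]))
E
```

```text
disc ((348.780517578125, 97.34693145751953), (75.8651351928711, 103.03562927246094), 121.27340698242188) [ 0.5618668  -0.34292263  0.055     ]
lever line [ 0.8079343   0.58927256  0.5127424  -0.36644346] 216.10541 len 0.08568720916736933 offset of C -0.009944380213093098 far 0.09357461414795727
green 44 [ 0.53948635 -0.35528317  0.055     ] 208.91151598687006 0.025566920240332667
black 168.56390504012253
black 279.6524469346295
nozzle 101.74291147357637 0.12418793369256657<stdin>:12: DeprecationWarning: Arrays of 2-dimensional vectors are deprecated. Use arrays of 3-dimensional vectors instead. (deprecated in NumPy 2.0)
```

```bash
python3 - <<'E'
from h import *
d=dict(np.load("w1.npz")); hsv=cv2.cvtColor(d["frame"],cv2.COLOR_RGB2HSV)
H,S,V=[hsv[:,:,i].astype(int) for i in range(3)]
b=np.zeros((400,640),bool); b[50:127,295:372]=1
b[108:,360:]=0
wh=b&(S<40)&(V>190)
e=cv2.fitEllipse(cv2.convexHull(max(cv2.findContours(wh.astype(np.uint8),0,1)[0],key=len)))
C=plane(d,[e[0]],.055)[0]; print("disc",e,C)
ang=lambda v:np.degrees(np.arctan2(v[1],v[0]))%360
gr=b&(H>40)&(H<90)&(S>80); v,u=np.nonzero(gr); G=plane(d,np.c_[u,v],.055); A=[ang(g) for g in (G-C)[:,:2]]; print("green",np.mean(A),np.min(A),np.max(A),np.linalg.norm((G-C)[:,:2],axis=1).mean())
for p in ((323,120),(362,105)): g=plane(d,[p],.055)[0]; print("black",ang((g-C)[:2]))
g=plane(d,[(264,56)],.03)[0]; print("nozzle",ang((g-C)[:2]),np.linalg.norm((g-C)[:2]))
L=np.array([.808,.589]);o=C[:2]-[.51274,-.36644]; print("offset",L[0]*o[1]-L[1]*o[0])
s=env.sense(); R=np.array(s["tool_rot"])
g=C[:2]-.078*np.array([.808,.589]); print("grip",g,"move tool", R.T@(np.r_[g,.049]-s["tcp_pos"])/.05)
E
```

```text
disc ((336.7441711425781, 90.42093658447266), (70.48445892333984, 73.8762435913086), 5.104393005371094) [ 0.55886882 -0.32549326  0.055     ]
green 236.967354542464 233.36767877715965 240.2063014626318 0.035558562997125585
black 192.61089989990137
black 279.70326915493104
nozzle 102.07211814898844 0.10651495904391894
offset 0.005915087188751434
grip [ 0.49584482 -0.37143526] move tool [0.79129868 0.4320488  4.0988173 ]
```

Request:
servo_tool(
  rows="0.39 0.23 0.5 0;0.39 0.24 0.9 0;0 0 0.9 0;0 0 0.9 0;0 0 0.6 0;0 0 0.28 0;0 0 0 0",
)

```text
t: 1.75
tcp_pos: [0.495, -0.3728, 0.0484]
tool_rot: [[0.789, 0.615, -0.004], [0.615, -0.789, 0.003], [-0.001, -0.005, -1.0]]
wrist_force: [0.5, -0.2, 0.2]
opening: 0.499
grip_force: 0.0
```

Request:
servo_tool(
  rows="0 0 0 0;0 0 0 0;0 0 0 0;0 0 0 0",
  claw=0,
  squeeze=10,
)

```text
t: 2.15
tcp_pos: [0.4972, -0.3744, 0.0528]
tool_rot: [[0.788, 0.616, 0.002], [0.616, -0.788, -0.002], [0.0, 0.003, -1.0]]
wrist_force: [0.4, -0.8, 0.1]
opening: 0.195
grip_force: 0.0
```

```bash
python3 - <<'E'
from h import *
d=get("wrist"); save(d,"w2.png"); np.savez("w2.npz",**d)
s=env.sense(); print(s)
E
```

```text
{'t': 2.2, 'q': array([-7.36355051e-01,  3.17761537e-01,  1.40693091e+00, -1.36740497e-05,
        1.41486067e+00,  1.70701762e-01]), 'dq': array([ 0.00133155,  0.00482799,  0.01409996,  0.0027859 ,  0.02674173,
       -0.00094784]), 'joint_efforts': array([-2.06683129e-03, -4.21005213e+01, -2.86088490e+01,  4.01506503e-02,
       -2.16442002e-01, -4.36672795e-03]), 'tcp_pos': array([ 0.49697853, -0.37409019,  0.05236364]), 'tool_rot': array([[ 7.87692404e-01,  6.16066895e-01,  1.50206256e-03],
       [ 6.16068637e-01, -7.87691267e-01, -1.37974282e-03],
       [ 3.33147683e-04,  2.01218657e-03, -9.99997920e-01]]), 'wrist_force': array([-2.21487113,  2.10633659,  1.37035725]), 'moment': array([ 0.38883356,  0.35542721, -0.00738722]), 'grip_force': 1.4200134202837944, 'opening': 0.15704974956395176}
```

View pics/w2.png

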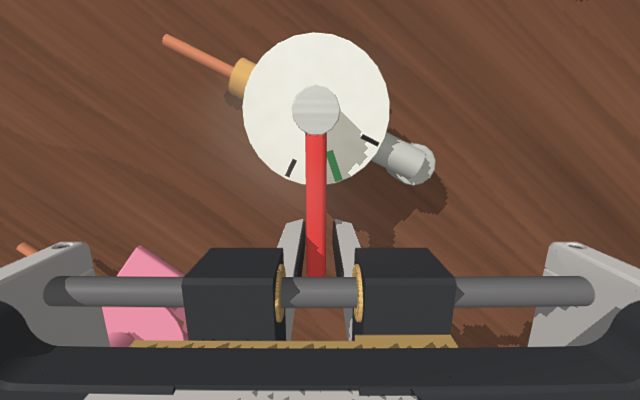

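The fingers are closing on the valve lever. It lies vertical at u=316, left of the green mark at (334,165), with the black marks at (291,168) and (370,140).

Request:
servo_tool(
  rows="0 0 0 0;0 0 0 0;0.005 0.06 0 -0.4;0.005 0.13 0 -0.8;0.005 0.13 0 -0.8;0.005 0.13 0 -0.8;0.005 0.07 0 -0.5;0 0 0 0;0 0 0 0",
)

```text
t: 3.1
tcp_pos: [0.516, -0.391, 0.0521]
tool_rot: [[0.545, 0.838, 0.001], [0.838, -0.545, -0.0], [-0.0, 0.001, -1.0]]
wrist_force: [-1.1, 2.0, 4.9]
opening: 0.126
grip_force: 10.0
```

```bash
cat > lv.py <<'E'
from h import *
import sys
d=get("wrist"); save(d,sys.argv[1]+".png"); hsv=cv2.cvtColor(d["frame"],cv2.COLOR_RGB2HSV)
H,S,V=[hsv[:,:,i].astype(int) for i in range(3)]
ang=lambda v:np.degrees(np.arctan2(v[...,1],v[...,0]))%360
b=np.zeros((400,640),bool); b[:215,150:500]=1
gr=b&(H>40)&(H<90)&(S>80); v,u=np.nonzero(gr)
red=b&((H<6)|(H>174))&(S>170)&(V>120); vr,ur=np.nonzero(red)
s=env.sense(); print(s["t"],s["tcp_pos"],np.round(s["tool_rot"],3).tolist(),s["grip_force"],s["opening"],s["wrist_force"])
C=np.array([.558,-.3255])
if len(u):
    A=ang(plane(d,np.c_[u,v],.055)[:,:2]-C); print("green",len(u),A.mean(),A.min(),A.max())
P=plane(d,np.c_[ur,vr],.076)[:,:2]; L=cv2.fitLine(P.astype(np.float32),1,0,.01,.01).ravel(); print("lever",ang(L[:2]),ang(-L[:2]),ang(P-C).mean(),L[2:])
print("tool x dir+180", (ang(np.array(s["tool_rot"])[:2,0])+180)%360)
E
python3 lv.py w3
```

```text
3.15 [ 0.51600325 -0.39105379  0.05205168] [[0.545, 0.838, 0.001], [0.838, -0.545, -0.0], [-0.0, 0.001, -1.0]] 10.038997828960419 0.12429861055281602 [-1.61918825  2.44430868  5.70105744]
lever 70.38552 250.38553 239.17785675364576 [ 0.5452786 -0.3473741]
tool x dir+180 236.95799900517937
```

View pics/w3.png

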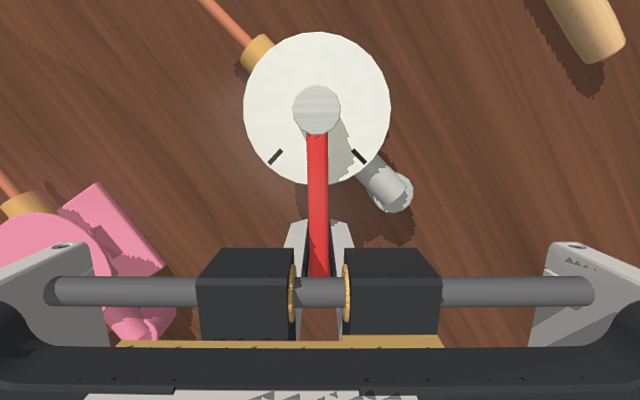

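The lever at u=317 sits midway between the black marks at (275,157) and (359,156) and covers the green mark. I'm releasing it now.

Request:
servo_tool(
  rows="0 0 0 0;0 0 0 0;0 0 0 0;0 0 -0.3 0;0 0 -0.7 0;0 0 -0.8 0;0 0 -0.8 0.945;0 0 -0.8 0.945;0 0 -0.6 0.945;0 0 0 0.945;0 0 0 0.945;0 0 0 0.945",
  claw=0.35,
)

```text
t: 4.35
tcp_pos: [0.516, -0.3912, 0.2529]
tool_rot: [[0.912, 0.41, 0.002], [0.41, -0.912, -0.002], [0.001, 0.002, -1.0]]
wrist_force: [-0.2, 0.0, -0.9]
opening: 0.351
grip_force: 0.0
```

```bash
python3 - <<'E'
from h import *
d=get("top"); np.savez("t1.npz",**d)
hsv=cv2.cvtColor(d["frame"],cv2.COLOR_RGB2HSV); H,S,V=[hsv[:,:,i].astype(int) for i in range(3)]
b=np.zeros((400,640),bool); b[165:260,415:510]=1
red=b&((H<6)|(H>174))&(S>180)&(V>120); v,u=np.nonzero(red); P=plane(d,np.c_[u,v],.076)[:,:2]; L=cv2.fitLine(P.astype(np.float32),1,0,.01,.01).ravel()
print(len(u),L[2:],np.degrees(np.arctan2(L[1],L[0]))+180)
d=get("wrist"); save(d,"w4.png")
s=env.sense(); print(s["t"],s["tcp_pos"],np.round(s["tool_rot"],3).tolist(),s["q"])
E
```

```text
152 [ 0.52944845 -0.36632204] 238.22226
4.45 [ 0.51586502 -0.39109082  0.25225805] [[0.91, 0.414, 0.001], [0.414, -0.91, -0.001], [0.001, 0.001, -1.0]] [-7.36203461e-01  3.05342492e-01  1.02335028e+00 -4.29213835e-05
  1.81137983e+00  4.07694335e-01]
```

View pics/w4.png

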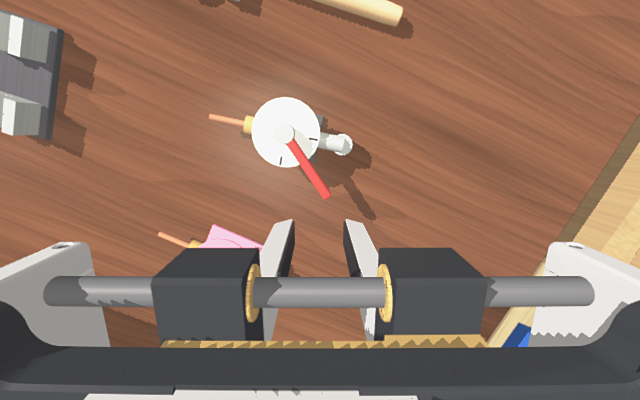

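The lever stands over the green mark, at 238° against a target of about 237°, and it has been released. Next is the blank.

Request:
servo_tool(
  rows="0 0 0 0.945;0 0 0 0.945;0 0 0 0.945;0 0 0 0.945;0 0 0 0.945;0 0 0 0.945;-0.27 -0.6 0 0;-0.27 -0.9 0 0;-0.27 -0.9 0 0;-0.27 -0.9 0 0;-0.27 -0.9 0 0;-0.27 -0.9 0 0",
  claw=0.55,
)

```text
t: 5.65
tcp_pos: [0.4706, -0.1255, 0.2518]
tool_rot: [[0.99, -0.138, 0.001], [-0.138, -0.99, -0.0], [0.001, 0.0, -1.0]]
wrist_force: [0.1, 0.4, 0.6]
opening: 0.551
grip_force: 0.0
```

Request:
servo_tool(
  rows="-0.26 -0.9 0 0;-0.26 -0.9 0 0;-0.26 -0.9 0 0;-0.26 -0.9 0 0;-0.26 -0.9 0 0;-0.26 -0.9 0 0;-0.26 -0.9 0 0;-0.26 -0.9 0 0;-0.26 -0.9 0 0;-0.26 -0.84 0 0;0 0 0 0",
)

```text
t: 6.75
tcp_pos: [0.4032, 0.3379, 0.2509]
tool_rot: [[0.991, -0.131, -0.001], [-0.131, -0.991, 0.002], [-0.001, -0.001, -1.0]]
wrist_force: [-0.2, 0.8, -0.5]
opening: 0.554
grip_force: 0.0
```

```bash
python3 - <<'E'
from h import *
d=get("wrist"); save(d,"w5.png"); np.savez("w5.npz",**d)
s=env.sense(); print(s["t"],s["tcp_pos"],np.round(s["tool_rot"],3).tolist(),s["q"])
b=np.zeros((400,640),bool); b[:215,:]=1
P,uv=cloud(d,b); s=(P[:,2]>.058)&(P[:,2]<.08)&(abs(P[:,1]-.32)<.06)&(abs(P[:,0]-.5)<.12)
print(s.sum(),P[s].max(0),cv2.minAreaRect(P[s][:,:2].astype(np.float32)*1000))
E
```

```text
6.8 [0.40404149 0.33551457 0.25103847] [[0.991, -0.134, -0.0], [-0.134, -0.991, -0.0], [-0.0, 0.0, -1.0]] [ 5.85101793e-01  2.77175499e-02  1.34377768e+00 -1.22386764e-04
  1.77054288e+00  2.28978530e+00]
3401 [0.578422   0.34759955 0.07280127] ((502.208251953125, 321.2807312011719), (34.59891128540039, 150.27273559570312), 82.4585189819336)
```

View pics/w5.png

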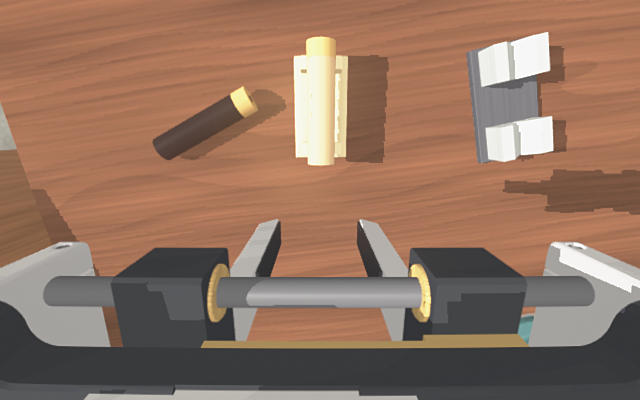

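The wrist view shows the beech blank centred at about (320,101) in its cradle, ferrule at the far end. Black look-alike at (205,125) is clear to the left.

Request:
servo_tool(
  rows="0.5 0 0 0;0.7 0.01 0.3 0;0.78 0.01 0.7 0;0 0 0.8 0;0 0 0.8 0;0 0 0.8 0;0 0 0.6 0;0 0 0.36 0;0 0 0 0;0 0 0 0",
)

```text
t: 7.8
tcp_pos: [0.5018, 0.318, 0.0355]
tool_rot: [[0.99, -0.14, 0.001], [-0.14, -0.99, -0.0], [0.001, -0.0, -1.0]]
wrist_force: [0.5, 0.5, 0.4]
opening: 0.552
grip_force: 0.0
```

Request:
servo_tool(
  rows="0 0 0 0;0 0 0 0;0 0 0 0;0 0 0 0;0 0 0 0;0 0 0 0;0 0 0 0",
  claw=0,
  squeeze=40,
)

```text
t: 8.5
tcp_pos: [0.5028, 0.321, 0.0371]
tool_rot: [[0.99, -0.139, 0.005], [-0.139, -0.99, 0.004], [0.004, -0.005, -1.0]]
wrist_force: [2.4, 4.7, 6.2]
opening: 0.372
grip_force: 40.0
```

Request:
servo_tool(
  rows="0 0 -0.2 0;0 0 -0.5 0;0 0 -0.8 0;0 0 -0.8 0;0 0 -0.5 0;0 0 0 -0.46;0 0 0 -0.46;0 0 0 -0.46;0 0 0 -0.46;0 0 0 -0.46;0 0 0 0",
)

```text
t: 9.6
tcp_pos: [0.5002, 0.3177, 0.1734]
tool_rot: [[0.996, 0.089, -0.003], [0.089, -0.996, -0.003], [-0.003, 0.003, -1.0]]
wrist_force: [-0.2, 0.4, -1.9]
opening: 0.377
grip_force: 40.0
```

```bash
python3 - <<'E'
from h import *
s=env.sense(); print(s["t"],s["tcp_pos"],np.round(s["tool_rot"],3).tolist(),s["wrist_force"],s["opening"])
for n in("w5.npz","t1.npz","top0.npz"):
    d=dict(np.load(n)); b=np.ones((400,640),bool)
    if n[0]=="w": b[215:]=0
    P,uv=cloud(d,b); k=(P[:,2]>.026)&(P[:,2]<.054)&(abs(P[:,1]-.057)<.06)&(abs(P[:,0]-.474)<.11)
    print(n,k.sum(),cv2.minAreaRect(P[k][:,:2].astype(np.float32)*1000))
    # vee bottom line: mean y of low-z region per half in block axis
    a=np.radians(5.6); q=(P[k]-[.474,.0575,0])@np.array([[np.cos(a),-np.sin(a),0],[np.sin(a),np.cos(a),0],[0,0,1]])
    for sg in(-1,1):
        h=q[(q[:,0]*sg>.032)&(q[:,0]*sg<.072)&(abs(q[:,1])<.02)]
        if len(h)>10:
            # slopes: z=z0+|y-y0|
            from scipy.optimize import least_squares
            r=least_squares(lambda p:p[0]+abs(h[:,1]-p[1])-h[:,2],[.03,0],loss="soft_l1",f_scale=.001); print(" half",sg,len(h),r.x)
E
```

```text
9.6 [0.500215   0.31774682 0.17341727] [[0.996, 0.089, -0.003], [0.089, -0.996, -0.003], [-0.003, 0.003, -1.0]] [-0.20262536  0.43279997 -1.94650126] 0.3769295441257435
w5.npz 4539 ((475.66400146484375, 56.34880065917969), (150.80340576171875, 70.5497055053711), 5.570765972137451)
 half -1 860 [ 0.03004147 -0.0013649 ]
 half 1 1011 [ 0.03024806 -0.0016344 ]
t1.npz 883 ((474.0442810058594, 57.58884048461914), (149.85414123535156, 67.79032135009766), 5.59120512008667)
 half -1 225 [0.0305668  0.00016915]
 half 1 214 [3.03879447e-02 7.53506382e-05]
top0.npz 885 ((473.93170166015625, 57.600067138671875), (149.8678741455078, 67.88123321533203), 5.508127212524414)
 half -1 227 [0.03054863 0.00025248]
 half 1 218 [0.03066388 0.00020408]
```

Request:
servo_tool(
  rows="-0.08 0.4 0 0;-0.15 0.74 0 0;-0.15 0.74 0 0;-0.15 0.74 0 0;-0.15 0.74 0 0;-0.15 0.74 0 0;-0.15 0.74 0 0;-0.06 0.32 0 0;0 0 0.5 0;0 0 0 0;0 0 0 0",
)

```text
t: 10.7
tcp_pos: [0.4714, 0.0572, 0.149]
tool_rot: [[0.996, 0.089, -0.003], [0.089, -0.996, -0.001], [-0.003, 0.0, -1.0]]
wrist_force: [-0.5, 0.5, -1.4]
opening: 0.373
grip_force: 40.0
```

```bash
python3 - <<'E'
from h import *
d=get("wrist"); save(d,"w6.png"); np.savez("w6.npz",**d)
t=get("top"); save(t,"t2.png"); np.savez("t2.npz",**t)
s=env.sense(); p=s["tcp_pos"];R=np.array(s["tool_rot"]); print(s["t"],p,np.round(R,3).tolist(),s["wrist_force"],s["opening"])
print("move",R.T@(np.array([.4747,.0570,.0405])-p)/.05,"yaw",np.degrees(np.arctan2(R[1,0],R[0,0])))
for nm,x in(("w",d),("t",t)):
    P,uv=cloud(x); k=(P[:,2]>p[2]+.015)&(P[:,2]<p[2]+.05)&(abs(P[:,1]-.057)<.03)&(abs(P[:,0]-.474)<.11)
    hsv=cv2.cvtColor(x["frame"],cv2.COLOR_RGB2HSV)[uv[:,1],uv[:,0]]; k&=(hsv[:,1]>70)&(hsv[:,0]>10)&(hsv[:,0]<35)
    if k.sum()>20: print(nm,k.sum(),P[k].min(0),P[k].max(0),cv2.minAreaRect(P[k][:,:2].astype(np.float32)*1000))
E
```

```text
10.8 [0.47261537 0.05763975 0.15036215] [[0.996, 0.09, 0.0], [0.09, -0.996, -0.0], [0.0, 0.0, -1.0]] [ 0.04815641  0.96659203 -2.03471745] 0.3762799122434642
move [0.03937865 0.01555558 2.19726794] yaw 5.166101556615715
w 8680 [0.39947636 0.03242483 0.16544112] [0.54707789 0.08057646 0.19402076] ((473.42340087890625, 55.95233154296875), (145.0377197265625, 36.67868423461914), 5.544565200805664)
t 221 [0.3940105  0.03443373 0.16940365] [0.42863983 0.06907306 0.18611494] ((412.5740051269531, 51.887306213378906), (35.08417892456055, 33.39109802246094), 5.32734489440918)
```

View pics/w6.png

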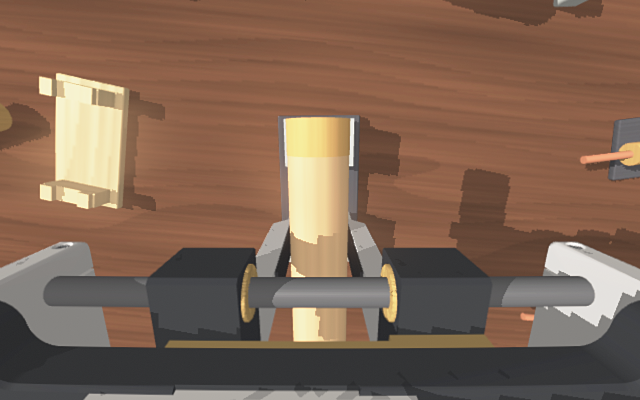

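The blank is held over the V-block, with its ferrule end at (318,120). The y and yaw match, and it needs about 4 mm further along +x.

Request:
servo_tool(
  rows="0.08 0 0 0;0 0 0.3 0;0 0 0.5 0;0 0 0.5 0;0 0 0.4 0;0 0 0.2 0;0 0 0.1 0;0 0 0.1 0;0 0 0 0;0 0 0 0",
)

```text
t: 11.8
tcp_pos: [0.4771, 0.0578, 0.0456]
tool_rot: [[0.996, 0.09, 0.002], [0.09, -0.996, -0.0], [0.002, 0.0, -1.0]]
wrist_force: [-0.2, 0.5, -0.4]
opening: 0.374
grip_force: 40.0
```

Request:
servo_tool(
  rows="0 0 0.04 0;0 0 0.04 0;0 0 0 0;0 0 0 0",
)

```text
t: 12.2
tcp_pos: [0.4768, 0.0576, 0.0409]
tool_rot: [[0.996, 0.09, 0.001], [0.09, -0.996, -0.0], [0.001, 0.001, -1.0]]
wrist_force: [0.5, -0.6, -0.5]
opening: 0.375
grip_force: 40.0
```

Request:
servo_tool(
  rows="0 0 0.02 0;0 0 0 0;0 0 0 0",
)

```text
t: 12.5
tcp_pos: [0.477, 0.0573, 0.0405]
tool_rot: [[0.996, 0.09, 0.001], [0.09, -0.996, -0.001], [0.001, 0.001, -1.0]]
wrist_force: [-1.0, -2.6, 4.9]
opening: 0.375
grip_force: 40.0
```

Request:
servo_tool(
  rows="0 0 0.02 0;0 0 0 0;0 0 0 0",
)

```text
t: 12.8
tcp_pos: [0.477, 0.0573, 0.0405]
tool_rot: [[0.996, 0.09, 0.002], [0.09, -0.996, -0.001], [0.001, 0.001, -1.0]]
wrist_force: [-2.7, -3.0, 9.1]
opening: 0.376
grip_force: 40.0
```

Request:
servo_tool(
  rows="0 0 0.02 0;0 0 0 0;0 0 0 0",
)

```text
t: 13.1
tcp_pos: [0.477, 0.0573, 0.0404]
tool_rot: [[0.996, 0.09, 0.002], [0.09, -0.996, -0.001], [0.002, 0.001, -1.0]]
wrist_force: [-5.7, -3.5, 15.2]
opening: 0.378
grip_force: 40.0
```

Request:
servo_tool(
  rows="-0.02 0.014 0 0;0 0 0 0;0 0 0 0;0 0 0 0",
)

```text
t: 13.5
tcp_pos: [0.477, 0.0573, 0.0404]
tool_rot: [[0.996, 0.09, 0.004], [0.09, -0.996, 0.0], [0.004, -0.0, -1.0]]
wrist_force: [-2.3, -0.6, 11.9]
opening: 0.376
grip_force: 40.0
```

```bash
python3 - <<'E'
from h import *
d=get("wrist"); t=get("top"); save(t,"t3.png"); sc=get("scene"); save(sc,"s3.png")
s=env.sense(); print(s["t"],s["tcp_pos"],s["wrist_force"],s["moment"],s["opening"])
a=np.radians(5.55); A=np.array([[np.cos(a),-np.sin(a),0],[np.sin(a),np.cos(a),0],[0,0,1]])
for nm,x in(("w",d),("t",t),("s",sc)):
    P,uv=cloud(x); q=(P-[.4745,.0573,0])@A
    hsv=cv2.cvtColor(x["frame"],cv2.COLOR_RGB2HSV)[uv[:,1],uv[:,0]]
    k=(q[:,2]>.045)&(q[:,2]<.078)&(abs(q[:,1])<.02)&(abs(q[:,0])<.1)&(hsv[:,1]>70)&(hsv[:,0]>10)&(hsv[:,0]<35)
    if k.sum()>20: print(nm,k.sum(),np.percentile(q[k],[0.5,99.5],axis=0).round(4).tolist())
    for sg in (-1,1):
        h=q[k&(q[:,0]*sg>.04)&(q[:,0]*sg<.07)]
        if len(h): print("  half",sg,"top z",np.percentile(h[:,2],98))
E
python3 - <<'E'
import cv2
i=cv2.imread("pics/t3.png")[150:270,270:510]; j=cv2.imread("pics/s3.png")[100:280,120:440]
cv2.imwrite("pics/c3.png",cv2.vconcat([cv2.resize(i,(560,280),interpolation=2),cv2.resize(j,(560,315),interpolation=2)]))
E
```

```text
13.65 [0.477052   0.05723402 0.04046907] [-2.61528863 -1.79583993 11.29920406] [-1.16996348e-01  5.31251988e-01 -5.13066258e-04] 0.37441447090405927
w 8237 [[-0.0583, -0.019, 0.0594], [0.0764, 0.0161, 0.0747]]
  half -1 top z 0.07441198336697874
  half 1 top z 0.07450965279348588
t 172 [[-0.0749, -0.0167, 0.0602], [-0.041, 0.0166, 0.0768]]
  half -1 top z 0.07635554531613693
s 483 [[-0.066, -0.0169, 0.0454], [0.0795, 0.0184, 0.0766]]
  half -1 top z 0.07505778755395692
  half 1 top z 0.07624709454143311
```

View pics/c3.png

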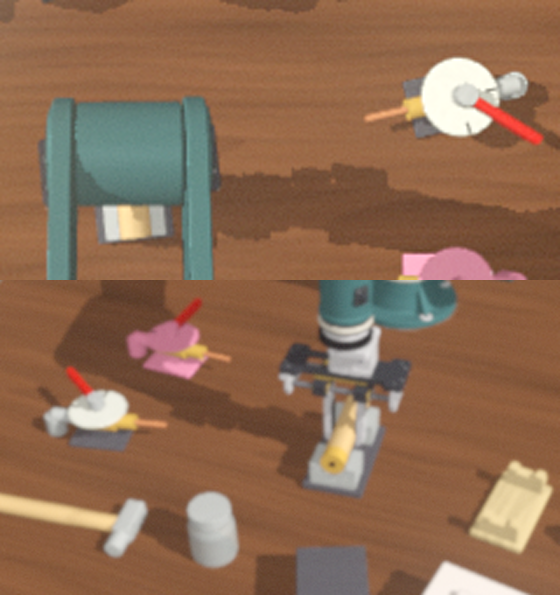

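The blank sits in the vee on both halves, centred to about 1 mm (ends at +76.4 and -74.9 mm). The valve lever is unchanged. I'll raise the force slightly.

Request:
servo_tool(
  rows="-0.006 0.006 0.013 0;0 0 0 0;0 0 0 0;0 0 0 0;0 0 0 0",
)

```text
t: 14.15
tcp_pos: [0.477, 0.0573, 0.0404]
tool_rot: [[0.996, 0.09, 0.005], [0.09, -0.996, 0.001], [0.005, -0.001, -1.0]]
wrist_force: [-3.3, 0.4, 14.5]
opening: 0.377
grip_force: 40.0
```

Request:
servo_tool(
  rows="0 0 0 0;0 0 0 0;0 0 0 0;0 0 0 0;0 0 0 0",
)

```text
t: 14.65
tcp_pos: [0.477, 0.0573, 0.0404]
tool_rot: [[0.996, 0.09, 0.005], [0.09, -0.996, 0.001], [0.005, -0.001, -1.0]]
wrist_force: [-3.5, 0.3, 14.9]
opening: 0.38
grip_force: 40.0
```

Steady at about 15 N, so I'm handing it in.

```bash
python3 -c "
from bench import job
print(job.close_job())"
```

```text
the job is handed in; nothing more can be done
None
```

The job is handed in: the valve lever is over the green mark and released, and the beech blank is centred to about 1 mm in the V-block on both halves, still gripped and pressed down at about 15 N, at 14.65 s on the robot's clock.

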